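Load the tilting connector jig by colour and hold it on the set angle

ROBOT

A 6-joint arm with a two-finger parallel gripper is mounted at the origin on a cart in front of the work surface, level with it; the furniture and walls round the work are solid. World frame = base frame: x ahead of the robot, y to its left, z up, the work surface at z = 0. Lengths are in mm, angles in rad, forces in N, time in s.
With the tool pointing down it reaches from about 250 to 800 mm from the base axis. Payload 8.5 kg.
Tool frame: the origin (TCP) lies between the finger pads; the fingertips stand r.finger_overhang ahead of it and the grasp point (between the pads) lies 11 mm behind it (r.finger_overhang is the distance from the TCP to the fingertips, in mm); z points along the fingers, y is the line along which they close (so a half turn about z gives the same grasp; the last joint's range is limited). The gripper opens to 85 mm and grips with 20 to 120 N. Pads are 22 mm wide; open, the fingers measure 114 mm over their backs; the gripper's body (76 mm by 85 mm) begins 54 mm behind the grasp point. The pads swing forward as they close: fully open they stand 13 mm farther back than shut.
Start: joints at [1.256, 0.238, -0.013, 1.319, 0, 1.571], TCP at [162.539, 499.16, 239.276] pointing down, gripper open.
Joint ranges: [-2.66, 2.66], [-1.03, 1.9], [-1.14, 1.46], [-1.82, 2.27], [-1.45, 1.34], [-3.14, 3.14]. Speed limits (rad/s): [2.22, 2.22, 2.79, 3.14, 3.14, 3.14].

INTERFACE

Orientations are given as a unit quaternion [w, x, y, z].
In Python, from station import r gives the robot as it stands.
- The arm moves only by the tool apply_moves, never from a script. Its argument "rows" is one flat list of numbers, 7 for each row, row after row: the turn, a rotation vector about the tool's x, y, z in degrees, then the shift along the tool's x, y, z in mm, then the opening, from 0 (shut) to 1 (fully open). A call has 1 to 5 rows; each row is the pose to reach, as a shift and turn from the pose commanded when the call began, along the tool's axes at that moment; what a row does not reach only later rows make up. A row lasts 1/10 s, in which the tool goes at most 50 mm and 8.59 degrees, less where a joint would pass 70% of its speed; a pose out of reach is approached as far as the arm can. A call with a gripper value outside its range is refused whole. The fingers move at their own pace and stop on an object; "force" is the grip in N (left out, the last holds). Time passes only in rows, so rows that repeat a pose let the fingers close. It gives the time, the measured TCP pose, the force, the opening and the grip force at its end, in the units of the state.
- r.observe(): the state, without advancing time (a new reading comes with each control period).
- r.get_image(name): name is "scene" or "side" or "wrist"; returns the picture (480x640x3 uint8, blue, green, red); there is no depth.
- r.camera_info(name): a dict with "fx", "fy", "cx", "cy" (pixels), "world_to_cam" (4x4, takes a point from world to camera coordinates). Camera axes: x right, y down, z forward; pixel columns grow to the right and rows downward; lengths in mm; the calibration is good to about 2 mm. A picture is of the moment at which its call begins: read the wrist's pose just before it. camera_info takes no time and is no camera call; for the wrist camera it gives the pose at the moment of the call.
- r.job_done(): hands the job in; it is judged then, once.
Trained networks look in the newest picture that a camera, given by its name, has taken for a name from the list of things; names that differ only in an ending like _2 or _b are one class to them, and where a whole thing is asked for, a point or a joint stands for the part that bears it (a point fixed in the world has none). Each returns a list of dicts, best first, with "confidence" (0 to 1); they miss things now and then, are a little off and sometimes report something else, mostly with a low value. They report only what shows in the picture. A call takes as long as a camera call. They do not tell look-alikes from the thing itself.
- r.boxes_of(camera, label): "point" ([row, column] in pixels, amid what is visible of it).
The state is a dict: "t": time; "joint_pos": joint angles; "qd": joint speeds; "joint_efforts": joint torques, N m; "eef_pos": TCP position; "orientation": TCP orientation; "ft_force": force on the tool from outside, world axes, zero at the start; "ft_torque": the same for the moment, N m; "opening": opening from 0.0 (shut) to 1.0 (fully open); "grip_force": force on a finger pad.
Only numpy, scipy, OpenCV 4.12 (cv2) and the standard library are available. Lean on these libraries where they do the work, as an engineer would, in place of code of your own. Each camera call takes 0.05 s, during which the arm holds its last target. There are 200 camera calls.

TASK

Sort the three connector plugs from the white block: the two green ones (angled type) go into the two sockets of the tilting jig, the blue one (flat type) into the hole of the round steel puck, all pushed home with their shoulders down. Then take the pendulum gauge on the jig's table by the black grip on its top and rock the table against its spring until the swinging red pointer settles on the green index mark. Finish while holding it still there by the grip, so that I can tighten the lock; leave the loupe, the weight and the dropper bottle where they stand.

Things in the scene. Friction and masses are not known exactly. Their poses are not given: they have to be found in the camera images.
- green_a_grip (a point): Green fibre connector plug (loose, 35 g), upright: white nose 13 mm across, 18 mm long, tapered at the lower end; shoulder 22 mm across, 6 mm high; round body 20 mm across, 36 mm long; tapered boot 17 mm long. This point is on the axis of the body, 26 mm above the shoulder's underside: the place to grip. It starts in one of the white block's three holes, shoulder on the block (top 26 mm above the bench).
- green_b_grip (a point): Another green fibre connector plug (loose, 35 g), upright: white nose 13 mm across, 18 mm long, tapered at the lower end; shoulder 22 mm across, 6 mm high; round body 20 mm across, 36 mm long; tapered boot 17 mm long. This point is on the axis of the body, 26 mm above the shoulder's underside: the place to grip. It starts in one of the white block's three holes, shoulder on the block (top 26 mm above the bench).
- blue_grip (a point): Blue fibre connector plug (loose, 35 g), upright: white nose 13 mm across, 18 mm long, tapered at the lower end; shoulder 22 mm across, 6 mm high; round body 20 mm across, 36 mm long; tapered boot 17 mm long. This point is on the axis of the body, 26 mm above the shoulder's underside: the place to grip. It starts in one of the white block's three holes, shoulder on the block (top 26 mm above the bench).
- puck_hole (a point): Round steel polishing puck, 64 mm across and 22 mm high, fixed on the bench: the centre of the mouth of the upright 16 mm through hole in its middle, ringed thinly in blue. The blue plug is home when its nose is in the hole and its shoulder sits on the puck.
- socket_left (a point): Left socket of the tilting jig: centre of the mouth of a 16 mm through hole, ringed thinly in green, in the top of the aluminium table (52 x 168 mm, 20 mm thick, top about 62 mm above the bench). Axes are the table's, z out of its top. A plug is home with its nose in the hole and its shoulder on the table. The gauge stands midway between the two.
- socket_right (a point): Right socket of the tilting jig: centre of the mouth of a 16 mm through hole, ringed thinly in green, in the top of the aluminium table (52 x 168 mm, 20 mm thick, top about 62 mm above the bench). Axes are the table's, z out of its top. A plug is home with its nose in the hole and its shoulder on the table. This end goes down when the table is rocked.
- gauge_grip (a point): Middle of the black grip on top of the gauge: a block 16 mm thick (x), 28 mm wide (y), its sides from 22 mm below to 13 mm above this point, on the round black gauge housing (84 mm across, 22 mm thick). Fixed to the table, 121 mm above the tilt axis. Axes are the table's: x along the tilt axis from the dial (front) to the back, z out of the table's top.
- trunnion (a point): Point on the tilt axis in the middle of the jig, 45 mm above the bench; axes are the table's. The table tilts about x, clockwise seen from the dial side (grip towards -y), up to 0.36 rad; a spring (0.5 N m at the stop, 0.8 N m per rad more) returns it to its stop. The seat is locked up to 0.05 rad out of level either way, so at the stop the table is not quite level. Fixed to the bench.
- pointer (a joint): Red pendulum pointer of the gauge, 30 mm long, before the white dial: rad from the dial's middle line, positive to the left seen from the front. It hangs plumb, so at rest it shows the table's clockwise tilt from true level; disturbed, it swings at 3 to 4 Hz and takes a second or two to settle.
- index (a joint): Green index mark on the dial's rim, set beforehand: rad from the dial's middle line, positive to the left as seen from the front, on the pointer's scale. The pointer is on the mark when the two readings are equal. It stays where it is set.
- pointer_tip (a point): Tip of the red pointer; z points along the pointer from its pivot to the tip.
- index_mark (a point): Green index mark, 33 mm from the dial's centre; z points outward from the dial's centre through the mark.
- jig_table: The jig's tilting aluminium table with the gauge on it; origin on the tilt axis, axes as for trunnion.
- loupe: Black standing loupe, 40 mm across and 40 mm high, origin under its middle. Leave it alone.
- weight: Brass-coloured knob weight, 36 mm across and 46 mm high, origin under its middle. Leave it alone.
- dropper: Brown dropper bottle with a white top, 30 mm across and 92 mm high, origin under its middle. Leave it alone.
- green_a: The whole green plug of green_a_grip; origin at the nose's end, z up along its axis.
- green_b: The whole green plug of green_b_grip; origin at the nose's end, z up along its axis.
- blue: The whole blue plug of blue_grip; origin at the nose's end, z up along its axis.
Things that resemble listed ones, but are neither listed nor needed, are in the scene too. What is shaped like the green_b but purple or yellow is not meant.

How it is judged:
By the outcome, as a careful person would: the job done as asked, in the order asked, and still so for the second after the job is handed in, while the arm keeps its last pose, push and grip.
It also fails if it takes over 72 s, if anything falls off the work surface, if the arm or the gripper's body presses on something with over 40 N, if the wrist force passes 120 N, or if a joint passes its speed limit or range.

## Working session

There is one attempt and no reset: what is moved stays moved. The work goes in short steps, Python scripts to look and compute and a tool call to move; the robot and the scene stay as the last step left them, time stands still between calls to the robot, and variables do not carry over. Pictures are saved under pics/ and viewed, at most 10 in all, crops included, and the job is handed in when it is done.

Besides the shell and the picture viewer there is one more tool, called after ">>>" by a JSON object that holds its "method" and its "body", one argument or row to a line. apply_moves: Moves the arm, as the interface text tells. Its arguments: {"type":"object","properties":{"rows":{"type":"array"},"force":{"type":"number"}},"required":["rows"]}

```bash
ls; mkdir -p pics; cat > h.py <<'E'
import numpy as np, cv2
from station import r
def ray(ci,row,col):
    T=np.array(ci["world_to_cam"]);R=T[:3,:3];o=-R.T@T[:3,3]
    d=R.T@np.array([(col-ci["cx"])/ci["fx"],(row-ci["cy"])/ci["fy"],1.]);return o,d/np.linalg.norm(d)
def atz(ci,p,z):
    o,d=ray(ci,*p);return o+d*(z-o[2])/d[2]
def proj(ci,X):
    T=np.array(ci["world_to_cam"]);c=T[:3,:3]@np.array(X)+T[:3,3];return np.array([ci["fy"]*c[1]/c[2]+ci["cy"],ci["fx"]*c[0]/c[2]+ci["cx"]])
def tri(obs):
    A=np.zeros((3,3));b=np.zeros(3)
    for ci,p in obs:
        o,d=ray(ci,*p);M=np.eye(3)-np.outer(d,d);A+=M;b+=M@o
    return np.linalg.solve(A,b)
E
python3 - <<'E'
from h import *
np.set_printoptions(precision=1,suppress=True)
print(r.observe(), r.finger_overhang)
for c in ["scene","side"]:
    im=r.get_image(c);cv2.imwrite(f"pics/{c}0.png",im);ci=r.camera_info(c)
    T=np.array(ci["world_to_cam"]);print(c,ci["fx"],-T[:3,:3].T@T[:3,3],T[2,:3])
    for l,z in [("green_a_grip",52),("blue_grip",52),("puck_hole",22),("socket_left",62),("socket_right",62),("gauge_grip",166),("pointer_tip",110),("index_mark",110),("loupe",20),("weight",20),("dropper",45)]:
        for d in r.boxes_of(c,l)[:5]:
            print(l,np.array(d["point"]).round(1),round(d["confidence"],2),atz(ci,d["point"],z))
E
```

```text
pics
{'t': 0.0, 'joint_pos': array([ 1.3,  0.2, -0. ,  1.3, -0. ,  1.6]), 'qd': array([ 0.,  0.,  0., -0., -0.,  0.]), 'joint_efforts': array([  0. , -53.9,  34.6,   0. ,   0. ,   0. ]), 'eef_pos': array([162.4, 498.8, 238.7]), 'orientation': array([-0. ,  0.2,  1. , -0. ]), 'ft_force': array([-0.7,  0.1,  0.2]), 'ft_torque': array([ 0.,  0., -0.]), 'grip_force': 0.0, 'opening': 0.9953125979768492} 8.0
scene 541.3327308283754 [231.  310.7 648.9] [ 0.4 -0.7 -0.6]
green_a_grip [353.4 374.2] 0.89 [ 430.2 -240.1   52. ]
green_a_grip [288.4 291.8] 0.16 [ 619.1 -315.3   52. ]
blue_grip [394.4 348.6] 0.77 [ 430.4 -151.    52. ]
puck_hole [285.7 386.7] 0.65 [ 488.2 -436.5   22. ]
socket_left [283.5 285.7] 0.76 [ 628.7 -311.5   62. ]
socket_right [285.5 283.9] 0.59 [ 628.6 -305.2   62. ]
gauge_grip [285.3 287.6] 0.86 [ 553.8 -199.   166. ]
pointer_tip [287.6 291. ] 0.5 [ 583.5 -255.6  110. ]
index_mark [286.3 388.3] 0.63 [ 449.3 -331.4  110. ]
loupe [366.4 361. ] 0.64 [ 447.9 -234.4   20. ]
loupe [288.1 287.2] 0.62 [ 647.8 -345.7   20. ]
loupe [256.4 401.7] 0.61 [ 498.2 -539.6   20. ]
weight [263.3 311.3] 0.51 [ 645.8 -434.    20. ]
dropper [264.3 313.5] 0.53 [ 624.1 -403.6   45. ]
side 474.79600778098575 [281.1 312.3 713.5] [ 0.3 -0.7 -0.6]
green_a_grip [314.1 372.8] 0.62 [ 438.4 -246.7   52. ]
blue_grip [353.6 359.5] 0.78 [ 428.3 -155.6   52. ]
puck_hole [254.2 381.9] 0.71 [ 487.1 -440.6   22. ]
puck_hole [334.  370.8] 0.45 [ 432.3 -225.8   22. ]
socket_left [255.9 304.4] 0.87 [ 616.5 -324.8   62. ]
socket_right [256.2 298.7] 0.71 [ 626.6 -319.    62. ]
gauge_grip [258.5 302.9] 0.77 [ 562.3 -216.1  166. ]
gauge_grip [334.4 372.5] 0.58 [ 398.3 -114.1  166. ]
pointer_tip [264.3 301.2] 0.42 [ 586.7 -254.6  110. ]
loupe [229.9 391.5] 0.91 [ 495.8 -531.8   20. ]
weight [235.1 317.3] 0.49 [ 643.2 -441.8   20. ]
```

```bash
python3 - <<'E'
from h import *
a=cv2.imread("pics/scene0.png")[190:440,230:470]
cv2.imwrite("pics/scene0c.png",cv2.resize(a,(576,600),interpolation=cv2.INTER_CUBIC))
E
```

```text
(no output)
```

View pics/scene0c.png

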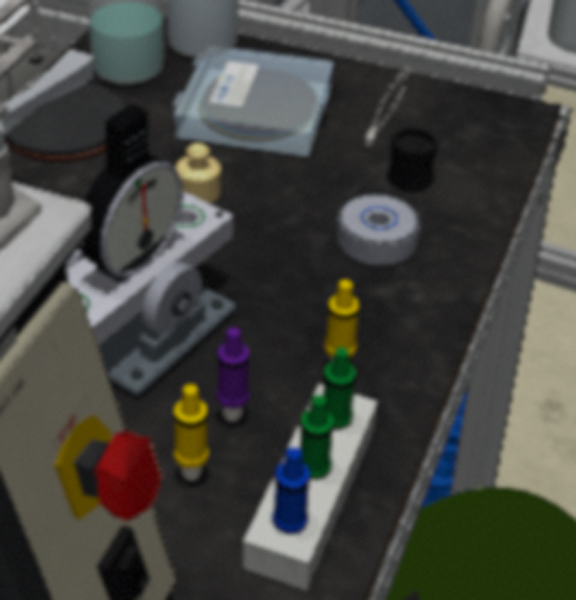

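Blue at full-image px (col 351, row 394), greens at (362,372) and (372,354) in the white block. The yellow and purple look-alikes stand loose outside it, and the puck is at about (388,284). I'll check the surroundings for obstacles and work out the tool frame.

```bash
cat >> h.py <<'E'
from scipy.spatial.transform import Rotation as Ro
def R_(o=None):
    q=(o or r.observe())["orientation"];return Ro.from_quat([q[1],q[2],q[3],q[0]])
def goto(pos,Rt=None,o=None):
    "shift (tool axes) and rotvec deg from measured pose to a world target"
    o=o or r.observe();R=R_(o);print("shift",(R.inv().apply(np.array(pos)-o["eef_pos"])).round(1), "turn",(R.inv()*Rt).as_rotvec(degrees=True).round(2) if Rt is not None else "")
E
python3 - <<'E'
from h import *
np.set_printoptions(precision=3,suppress=True)
print(R_().as_matrix())
a=cv2.imread("pics/scene0.png");b=cv2.imread("pics/side0.png")
cv2.imwrite("pics/both.png",cv2.resize(np.vstack([a,b])[:, :],(400,600)) if 0 else cv2.resize(np.hstack([a,b]),(800,300),interpolation=cv2.INTER_AREA))
ci=r.camera_info("scene");cs=r.camera_info("side")
for p in [(394,351),(372,362),(354,372)]: print(atz(ci,p,52))
print("sockL", atz(ci,(190+300/2.4,230+85/2.4),62),"sockR",atz(ci,(190+214/2.4,230+188/2.4),62))
T=np.array(r.camera_info("wrist")["world_to_cam"]);print("wrist",-T[:3,:3].T@T[:3,3],T[:3,:3])
E
```

```text
[[-0.951  0.31  -0.   ]
 [ 0.31   0.951 -0.   ]
 [-0.    -0.    -1.   ]]
[ 427.772 -153.239   52.   ]
[ 431.053 -197.457   52.   ]
[ 432.626 -237.34    52.   ]
sockL [ 615.523 -226.148   62.   ] sockR [ 600.046 -340.694   62.   ]
wrist [ 91.282 523.481 373.408] [[ 0.31   0.951  0.   ]
 [ 0.91  -0.296  0.291]
 [ 0.277 -0.09  -0.957]]
```

View pics/both.png

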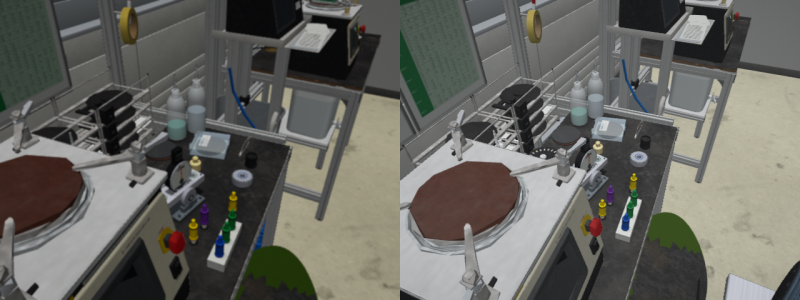

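The polishing machine stands on the left, with its E-stop at scene px (282,386) and side px (314,365). I'll locate its extents before sweeping past.

```bash
python3 - <<'E'
from h import *
np.set_printoptions(precision=0,suppress=True)
ci=r.camera_info("scene");cs=r.camera_info("side")
a=cv2.imread("pics/scene0.png");b=cv2.imread("pics/side0.png")
# template-match scene patches into side, triangulate
for n,(x,y) in {"estop":(281,385),"panelcorner":(262,310),"clampfoot":(230,285),"lowpanel":(282,425),"topedge":(215,340),"topedge2":(140,400),"plate":(100,330),"post":(222,245)}.items():
    t=a[y-14:y+15,x-14:x+15];s=cv2.resize(t,None,fx=.88,fy=.88)
    m=cv2.matchTemplate(b,s,cv2.TM_CCOEFF_NORMED);_,v,_,p=cv2.minMaxLoc(m);p2=(p[1]+12.5,p[0]+12.5)
    X=tri([(ci,(y,x)),(cs,p2)]);print(n,round(v,2),p2,X,proj(ci,X)-[y,x])
goto([330,120,380])
E
```

```text
estop 0.84 (361.5, 312.5) [438.   3. 225.] [-1.  1.]
panelcorner 0.64 (23.5, 460.5) [246. 334. 697.] [377. 385.]
clampfoot 0.88 (284.5, 268.5) [497.  -8. 323.] [-0.  0.]
lowpanel 0.86 (390.5, 311.5) [441.   1. 157.] [-0.  1.]
topedge 0.91 (431.5, 626.5) [253. 272. 629.] [-200.   90.]
topedge2 0.97 (392.5, 210.5) [478. 135. 320.] [-1.  1.]
plate 0.8 (334.5, 169.5) [541. 109. 342.] [-0.  0.]
post 0.77 (252.5, 261.5) [509. -17. 361.] [-0.  0.]
shift [-277. -309. -141.] turn
```

>>> {"method": "apply_moves", "body": {
  "rows": [0, 0, 8.5, -28, -39, -15, 1, 0, 0, 17, -56, -78, -30, 1, 0, 0, 25.5, -84, -117, -45, 1, 0, 0, 34, -111, -156, -60, 1, 0, 0, 42.5, -138, -195, -74, 1]
}}

```text
t: 1.7
eef_pos: [233.3, 269.4, 314.0]
orientation: [0.0, 0.506, 0.862, 0.0]
ft_force: [1.3, -0.3, 0.6]
opening: 1.003
grip_force: 0.0
```

>>> {"method": "apply_moves", "body": {
  "rows": [0, 0, 7, -48, -11, -4, 1, 0, 0, 14, -97, -21, -8, 1, 0, 0, 21, -145, -32, -12, 1, 0, 0, 28, -194, -42, -16, 1, 0, 0, 34.5, -242, -53, -20, 1]
}}

```text
t: 2.2
eef_pos: [305.2, 36.7, 333.5]
orientation: [0.0, 0.737, 0.676, 0.001]
ft_force: [0.7, 0.9, -0.9]
opening: 0.999
grip_force: 0.0
```

>>> {"method": "apply_moves", "body": {
  "rows": [0, 0, 0, -44, 12, 0, 1, 0, 0, 0, -88, 23, 0, 1, 0, 0, 0, -131, 35, 0, 1]
}}

```text
t: 2.5
eef_pos: [329.0, -97.0, 333.3]
orientation: [0.001, 0.736, 0.677, 0.0]
ft_force: [0.6, 1.1, 0.7]
opening: 1.006
grip_force: 0.0
```

>>> {"method": "apply_moves", "body": {
  "rows": [0, 0, 0, -31, 37, 0, 1, 0, 0, 0, -62, 74, 0, 1, 0, 0, 0, -93, 110, 0, 1, 0, 0, 0, -124, 147, 0, 1, 0, 0, 0, -154, 184, 0, 1]
}}

```text
t: 3.0
eef_pos: [501.0, -265.3, 332.8]
orientation: [0.0, 0.736, 0.677, 0.0]
ft_force: [0.8, -0.2, 0.4]
opening: 1.001
grip_force: 0.0
```

```bash
python3 - <<'E'
from h import *
np.set_printoptions(precision=1,suppress=True)
o=r.observe();print(o["t"],o["eef_pos"],o["joint_pos"],o["ft_force"]);print(R_().as_matrix())
ci=r.camera_info("wrist");np.save("w1T.npy",ci["world_to_cam"]);print(ci["fx"],ci["cx"],ci["cy"])
im=r.get_image("wrist");cv2.imwrite("pics/w1.png",im)
for l,z in [("green_a_grip",52),("blue_grip",52),("puck_hole",22),("socket_left",62),("socket_right",62),("gauge_grip",166),("loupe",20),("weight",20),("dropper",45)]:
    for d in r.boxes_of("wrist",l)[:5]:
        print(l,np.array(d["point"]),round(d["confidence"],2),atz(ci,d["point"],z))
E
```

```text
3.0 [ 501.  -265.3  332.8] [-0.5  0.3  0.3  1.6 -0.   1.2] [ 0.8 -0.2  0.4]
[[ 0.1  1.   0. ]
 [ 1.  -0.1 -0. ]
 [-0.   0.  -1. ]]
337.6243950601889 316.79095118979643 234.79960901761177
green_a_grip [179.9 260.3] 0.84 [ 432.9 -240.1   52. ]
green_a_grip [290.8 418.3] 0.36 [ 626.3 -406.2   52. ]
blue_grip [102.8 246.8] 0.86 [ 429.1 -151.3   52. ]
puck_hole [311.2 322. ] 0.7 [ 493.1 -443.3   22. ]
socket_left [200.5 410.2] 0.91 [ 613.1 -278.8   62. ]
socket_right [202.2 412.2] 0.96 [ 615.5 -281.1   62. ]
socket_right [100.4 242.3] 0.49 [ 426.3 -149.3   62. ]
socket_right [365.1 329.7] 0.32 [ 498.4 -507.1   62. ]
gauge_grip [369.3 329.5] 0.74 [ 499.9 -430.9  166. ]
gauge_grip [200.7 410. ] 0.71 [ 585.5 -256.2  166. ]
loupe [368.4 328.8] 0.65 [ 495.7 -546.    20. ]
loupe [100.9 246.9] 0.28 [ 423.6 -146.1   20. ]
weight [293.5 419.4] 0.7 [ 637.1 -427.4   20. ]
dropper [ 81.2 505.8] 0.98 [ 727.3 -152.4   45. ]
```

View pics/w1.png

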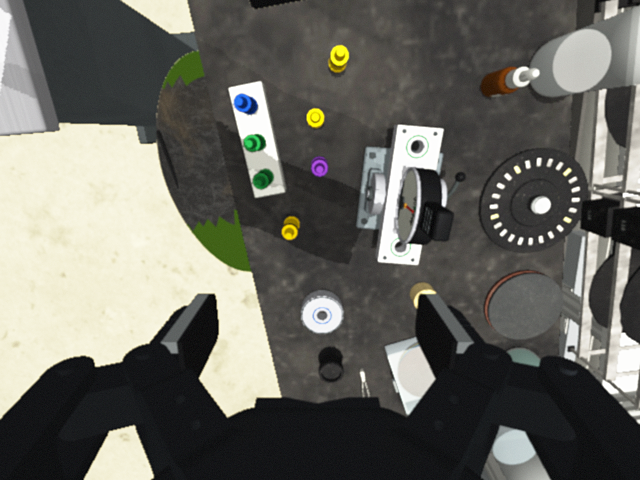

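Wrist view: blue (243,102), greens (254,143) and (262,180) in the block. Socket rings are at (417,146) and (401,247), the puck hole at (322,316) and the gauge grip at about (437,223).

```bash
python3 - <<'E'
from h import *
np.set_printoptions(precision=1,suppress=True)
ci=r.camera_info("wrist");im=cv2.imread("pics/w1.png");cs=r.camera_info("scene");ims=cv2.imread("pics/scene0.png")
L=atz(ci,(146,417),62);Rr=atz(ci,(247,401),62);print("L",L,"R",Rr,np.linalg.norm(L-Rr),"az of table x",np.degrees(np.arctan2((L-Rr)[1],(L-Rr)[0]))-90)
print("puck",atz(ci,(316,322),22),"grip",atz(ci,(223,437),175))
def blobs(im,h0,h1,box):
    y0,y1,x0,x1=box;h=cv2.cvtColor(im,cv2.COLOR_BGR2HSV);m=np.zeros(im.shape[:2],np.uint8)
    m[y0:y1,x0:x1]=cv2.inRange(h,(h0,120,40),(h1,255,255))[y0:y1,x0:x1]
    n,_,s,c=cv2.connectedComponentsWithStats(m);return [(s[i],c[i][::-1]) for i in range(1,n) if s[i,4]>25]
for nm,h0,h1 in (("green",50,85),("blue",105,130)):
    a=blobs(im,h0,h1,(80,210,220,290));b=blobs(ims,h0,h1,(320,430,330,400))
    a.sort(key=lambda q:q[1][0]);b.sort(key=lambda q:-q[1][0])
    for (s,c),(s2,c2) in zip(a,b):
        X=tri([(ci,c),(cs,c2)]);print(nm,s,s2,X,proj(ci,X)-c)
goto([430,-152,110])
E
```

```text
L [ 620.1 -212.7   62. ] R [ 600.4 -335.8   62. ] 124.6931454420252 az of table x -9.117724396890395
puck [ 491.4 -449.7   22. ] grip [ 606.2 -274.3  175. ]
green [244 135  21  17 286] [356 372  11  17 143] [ 428.6 -193.    42.1] [-0.4  0.5]
green [253 169  20  20 271] [355 351  22  20 290] [ 436.  -235.8   37.6] [-2.4  2.9]
blue [234  94  23  20 343] [344 377  15  35 391] [ 426.2 -149.9   55.7] [-0.1  0.2]
shift [104.9 -78.5 223.8] turn
```

>>> {"method": "apply_moves", "body": {
  "rows": [0, 0, 1, 21, -16, 42, 1, 0, 0, 2, 42, -32, 85, 1, 0, 0, 3, 63, -48, 128, 1, 0, 0, 4, 84, -63, 170, 1, 0, 0, 4, 105, -78, 213, 1]
}}

```text
t: 4.0
eef_pos: [429.9, -151.4, 119.7]
orientation: [0.001, 0.759, 0.651, 0.001]
ft_force: [1.4, -0.6, -0.5]
opening: 0.998
grip_force: 0.0
```

```bash
cat >> h.py <<'E'
def blobs(im,lo,hi,amin=40):
    h=cv2.cvtColor(im,cv2.COLOR_BGR2HSV);m=cv2.inRange(h,lo,hi)
    n,_,s,c=cv2.connectedComponentsWithStats(m);return sorted([(int(s[i,4]),c[i][::-1].round(1),s[i,:4]) for i in range(1,n) if s[i,4]>amin],key=lambda q:-q[0])
E
python3 - <<'E'
from h import *
np.set_printoptions(precision=1,suppress=True)
o=r.observe();print(o["t"],o["eef_pos"],o["ft_force"])
ci=r.camera_info("wrist");im=r.get_image("wrist");cv2.imwrite("pics/w2.png",im)
for l in ("blue_grip","green_a_grip"):
    for d in r.boxes_of("wrist",l)[:5]: print(l,np.array(d["point"]),round(d["confidence"],2),atz(ci,d["point"],52))
for n,lo,hi in (("b",(105,120,40),(130,255,255)),("g",(50,120,40),(85,255,255))):
    for b in blobs(im,lo,hi)[:4]: print(n,b,atz(ci,b[1],52))
print(proj(ci,[428,-151,52]),proj(ci,[428,-151,85]))
E
```

```text
4.0 [ 429.9 -151.4  119.7] [ 1.4 -0.6 -0.5]
blue_grip [257.3 315.7] 0.63 [ 428.3 -152.2   52. ]
green_a_grip [371.3 342.8] 0.67 [ 434.1 -240.8   52. ]
b (1325, array([256.8, 312.9]), array([297, 231,  32,  54], dtype=int32)) [ 426.6 -151.6   52. ]
g (2738, array([342.3, 337. ]), array([315, 287,  47, 112], dtype=int32)) [ 433.2 -216.5   52. ]
g (48, array([313.6, 613.4]), array([609, 298,  14,  31], dtype=int32)) [ 620.4 -222.9   52. ]
[255.6 315. ] [276.9 314.8]
```

View pics/w2.png

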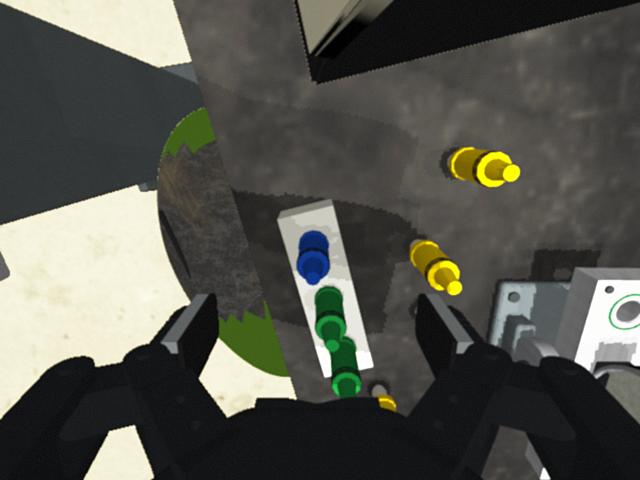

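Blue is at (428,-152), right below the tool (px 314,257), and the two greens follow at (330,315) and (345,370). Yellow look-alikes stand close by, so I'll use half opening.

>>> {"method": "apply_moves", "body": {
  "rows": [0, 0, 0, 0, -2, 0, 0.5, 0, 0, 0, -1, -2, 15, 0.5, 0, 0, 0, -1, -2, 40, 0.5, 0, 0, 0, -1, -2, 65, 0.5, 0, 0, 0, -1, -2, 77, 0.5],
  "force": 40
}}

```text
t: 4.65
eef_pos: [430.2, -154.3, 43.4]
orientation: [0.001, 0.759, 0.651, 0.001]
ft_force: [-0.4, -0.6, 1.3]
opening: 0.501
grip_force: 0.0
```

>>> {"method": "apply_moves", "body": {
  "rows": [0, 0, 0, 0, 0, 0, 0, 0, 0, 0, 0, 0, 0, 0, 0, 0, 0, 0, 0, 0, 0, 0, 0, 0, 0, 0, 0, 0, 0, 0, 0, 0, 0, 0, 0]
}}

```text
t: 5.15
eef_pos: [429.3, -153.9, 44.4]
orientation: [0.001, 0.759, 0.651, 0.0]
ft_force: [-4.4, -0.3, 7.5]
opening: 0.22
grip_force: 39.6
```

>>> {"method": "apply_moves", "body": {
  "rows": [0, 0, 0, 0, 0, -10, 0, 0, 0, 0, 0, 0, -30, 0, 0, 0, 0, 0, 0, -60, 0, 0, 0, 0, 0, 0, -80, 0]
}}

```text
t: 5.55
eef_pos: [430.1, -153.6, 126.1]
orientation: [0.001, 0.759, 0.651, 0.001]
ft_force: [0.9, -0.3, 0.1]
opening: 0.224
grip_force: 39.1
```

```bash
python3 - <<'E'
from h import *
np.set_printoptions(precision=2,suppress=True)
o=r.observe();print(o["t"],o["eef_pos"],o["orientation"],o["ft_force"],o["opening"],o["grip_force"])
goto([480,-440,125])
im=r.get_image("scene");cv2.imwrite("pics/s3.png",im);ci=r.camera_info("scene");print([b[:2] for b in blobs(im[:,330:400],(105,120,40),(130,255,255))],proj(ci,o["eef_pos"]+[0,0,11]))
E
```

```text
5.55 [ 430.11 -153.59  126.11] [0.   0.76 0.65 0.  ] [ 0.89 -0.29  0.05] 0.22379755124599163 39.08614754676819
shift [-275.5   92.8    1.5] turn 
[(374, array([352.7,  19.2]))] [349.84 351.83]
```

>>> {"method": "apply_moves", "body": {
  "rows": [0, 0, 0, -30, 0, -20, 0, 0, 0, 0, -75, 20, -25, 0, 0, 0, 0, -120, 40, -25, 0, 0, 0, 0, -165, 60, -25, 0, 0, 0, 0, -210, 80, -10, 0]
}}

```text
t: 6.1
eef_pos: [477.5, -374.8, 136.4]
orientation: [0.003, 0.759, 0.651, 0.001]
ft_force: [1.0, 0.1, 0.1]
opening: 0.22
grip_force: 39.1
```

>>> {"method": "apply_moves", "body": {
  "rows": [0, 0, 0, -40, 15, 15, 0, 0, 0, 0, -71, 25, 35, 0, 0, 0, 0, -71, 25, 35, 0, 0, 0, 0, -71, 25, 35, 0]
}}

```text
t: 6.5
eef_pos: [489.4, -446.0, 98.3]
orientation: [-0.0, 0.759, 0.651, 0.0]
ft_force: [-1.3, -0.0, 0.1]
opening: 0.224
grip_force: 39.2
```

```bash
python3 - <<'E'
from h import *
np.set_printoptions(precision=1,suppress=True)
o=r.observe();print(o["t"],o["eef_pos"],o["ft_force"],o["opening"])
ci=r.camera_info("wrist");im=r.get_image("wrist");cv2.imwrite("pics/w4.png",im)
print(proj(ci,[491.4,-449.7,22]),"TCP",proj(ci,o["eef_pos"]),"tip",proj(ci,o["eef_pos"]-[0,0,36]))
for d in r.boxes_of("wrist","puck_hole")[:2]: print(np.array(d["point"]),round(d["confidence"],2),atz(ci,d["point"],22))
for b in blobs(im,(100,60,40),(130,255,255),20)[:5]: print(b,atz(ci,b[1],22))
cv2.imwrite("pics/w4c.png",cv2.resize(im[190:450,180:500],(800,650))[:600])
E
```

```text
6.5 [ 489.4 -446.    98.3] [-1.3 -0.   0.1] 0.2240984573790169
[256.1 322. ] TCP [309.2 318.9] tip [276.3 318.5]
[241.3 325.7] 0.97 [ 495.3 -439.8   22. ]
(4368, array([315.8, 317.3]), array([291, 236,  54, 141], dtype=int32)) [ 481.5 -493.4   22. ]
(110, array([310.8, 539.7]), array([518, 305,  45,  16], dtype=int32)) [ 635.7 -513.2   22. ]
(35, array([352. , 609.1]), array([605, 348,   9,   9], dtype=int32)) [ 686.8 -555.1   22. ]
```

View pics/w4c.png

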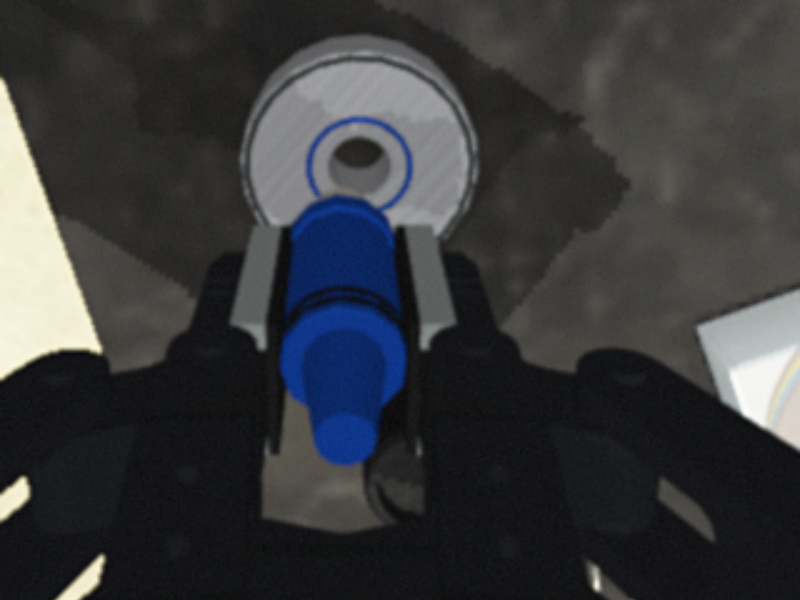

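The puck ring centre is at about (323.6,256), and the held plug's boot tip is at about (318,366).

```bash
python3 - <<'E'
from h import *
np.set_printoptions(precision=1,suppress=True)
o=r.observe();ci=r.camera_info("wrist");R=R_();t=o["eef_pos"];im=cv2.imread("pics/w4.png")
h=cv2.cvtColor(im,cv2.COLOR_BGR2HSV);m=cv2.inRange(h,(100,60,40),(130,255,255));ys,xs=np.where(m[225:400,280:350]);ys+=225;xs+=280
for row in (262,270,280,290,300,340,350,360,370,374,376): 
    q=xs[(ys==row)];print(row,(q.min(),q.max()) if len(q) else None,end=' ')
print("boot tip",R.inv().apply(atz(ci,(366,318),t[2]+40.6)-t),"hole",R.inv().apply(atz(ci,(256,323.6),22)-t))
for z,rad in ((-18.4,11),(23.6,10),(40.6,6)):  # expected extreme rows of circles, plug offset dx=0
    for dx in (0,2,4):
        P=[proj(ci,t+R.apply([dx+rad*np.cos(a),-.7+rad*np.sin(a),-z])) for a in np.linspace(0,6.28,60)];P=np.array(P);print(z,dx,P.min(0),P.max(0))
E
```

```text
262 (np.int64(303), np.int64(343)) 270 (np.int64(306), np.int64(339)) 280 (np.int64(296), np.int64(335)) 290 (np.int64(297), np.int64(337)) 300 (np.int64(295), np.int64(338)) 340 (np.int64(292), np.int64(342)) 350 (np.int64(299), np.int64(335)) 360 (np.int64(304), np.int64(331)) 370 (np.int64(307), np.int64(329)) 374 (np.int64(310), np.int64(326)) 376 (np.int64(316), np.int64(320)) boot tip [  1.9  -0.5 -40.6] hole [-3.8  3.6 77.7]
-18.4 0 [270.1 295.1] [310.3 339.4]
-18.4 2 [266.3 295.1] [306.8 339.4]
-18.4 4 [262.5 295. ] [303.3 339.5]
23.6 0 [317.1 291. ] [362.9 343.8]
23.6 2 [312.3 290.9] [358.5 343.9]
23.6 4 [307.4 290.7] [354.  344.1]
40.6 0 [355.4 299.3] [386.  335.6]
40.6 2 [350.2 299.2] [381.  335.7]
40.6 4 [344.8 299.1] [376.  335.8]
```

>>> {"method": "apply_moves", "body": {
  "rows": [0, 0, 0, -5.3, 4.2, 10, 0, 0, 0, 0, -5.3, 4.2, 30, 0, 0, 0, 0, -5.3, 4.2, 36, 0, 0, 0, 0, -5.3, 4.2, 42, 0, 0, 0, 0, -5.3, 4.2, 45, 0]
}}

```text
t: 7.1
eef_pos: [493.0, -451.3, 53.6]
orientation: [0.0, 0.759, 0.651, -0.0]
ft_force: [-0.2, -0.4, -0.2]
opening: 0.215
grip_force: 39.2
```

```bash
python3 - <<'E'
from h import *
np.set_printoptions(precision=1,suppress=True)
o=r.observe();print(o["t"],o["eef_pos"],o["ft_force"],o["ft_torque"],o["opening"])
E
```

```text
7.1 [ 493.  -451.3   53.6] [-0.2 -0.4 -0.2] [ 0.1  0.  -0. ] 0.21533288650119345
```

>>> {"method": "apply_moves", "body": {
  "rows": [0, 0, 0, 0, 0, 5, 0, 0, 0, 0, 0, 0, 10, 0, 0, 0, 0, 0, 0, 14, 0, 0, 0, 0, 0, 0, 15.5, 0, 0, 0, 0, 0, 0, 15.5, 0]
}}

```text
t: 7.6
eef_pos: [493.0, -451.7, 40.3]
orientation: [0.001, 0.759, 0.651, 0.0]
ft_force: [-3.9, 3.9, 16.0]
opening: 0.22
grip_force: 41.1
```

>>> {"method": "apply_moves", "body": {
  "rows": [0, 0, 0, 0, 0, -1.5, 0.5, 0, 0, 0, 0, 0, -1.5, 0.5, 0, 0, 0, 0, 0, -1.5, 0.5, 0, 0, 0, 0, 0, -30, 0.5, 0, 0, 0, 0, 0, -75, 0.5]
}}

```text
t: 8.1
eef_pos: [491.4, -450.1, 110.6]
orientation: [-0.003, 0.759, 0.651, -0.0]
ft_force: [0.8, -0.7, -0.4]
opening: 0.501
grip_force: 0.0
```

>>> {"method": "apply_moves", "body": {
  "rows": [0, 0, 0, 40, -18, -15, 0.5, 0, 0, 0, 80, -37, -15, 0.5, 0, 0, 0, 120, -56, -15, 0.5, 0, 0, 0, 160, -75, -10, 0.5, 0, 0, 0, 198, -92, -6, 0.5]
}}

```text
t: 8.6
eef_pos: [431.1, -240.2, 118.9]
orientation: [-0.0, 0.759, 0.651, -0.0]
ft_force: [0.7, -0.1, 0.3]
opening: 0.502
grip_force: 0.0
```

```bash
python3 - <<'E'
from h import *
np.set_printoptions(precision=1,suppress=True)
r.get_image("scene");o=r.observe();print(o["t"],o["eef_pos"],o["ft_force"],o["opening"])
ci=r.camera_info("wrist");im=r.get_image("wrist");cv2.imwrite("pics/w5.png",im)
for d in r.boxes_of("wrist","green_a_grip")[:3]: print(np.array(d["point"]),round(d["confidence"],2),atz(ci,d["point"],52))
for b in blobs(im,(50,120,40),(85,255,255))[:4]: print(b,atz(ci,b[1],52))
for y in (240,196): print(proj(ci,[433 if y==240 else 430.5,-y,52]))
T=np.load("w1T.npy");c1=dict(ci,world_to_cam=T)
for p in ((168,319),(230,290)): print(atz(c1,p,45))
goto([433,-240.5,43])
s=cv2.imread("pics/scene0.png");im2=r.get_image("scene");ci=r.camera_info("scene");print("blue",[(b[:2],atz(ci,b[1],48)) for b in blobs(im2,(105,120,40),(130,255,255)) if 330<b[1][1]<420 ])
cv2.imwrite("pics/w5b.png",np.hstack([cv2.resize(im[150:450,200:500],(500,500)),cv2.resize(im2[240:340,340:400],(300,500))]))
E
```

```text
8.65 [ 427.7 -234.9  117.9] [-4.2  5.8 -2.3] 0.5034681727592948
[264.6 330. ] 0.76 [ 434.  -240.9   52. ]
(1143, array([196. , 314.3]), array([297, 174,  35,  43], dtype=int32)) [ 430.9 -195.8   52. ]
(861, array([271.7, 332.9]), array([317, 255,  32,  36], dtype=int32)) [ 435.2 -246.    52. ]
(460, array([246.1, 330.2]), array([316, 236,  30,  24], dtype=int32)) [ 435.9 -228.6   52. ]
(65, array([362. , 592.2]), array([578, 353,  38,  30], dtype=int32)) [ 604.1 -339.9   52. ]
[263.6 328.2]
[196.4 313.7]
[ 505.7 -232.4   45. ]
[ 461.6 -308.5   45. ]
shift [-0.5  2.1 76.1] turn 
blue [((261, array([381.6, 415.7])), array([ 356.6, -220.7,   48. ]))]
```

View pics/w5b.png

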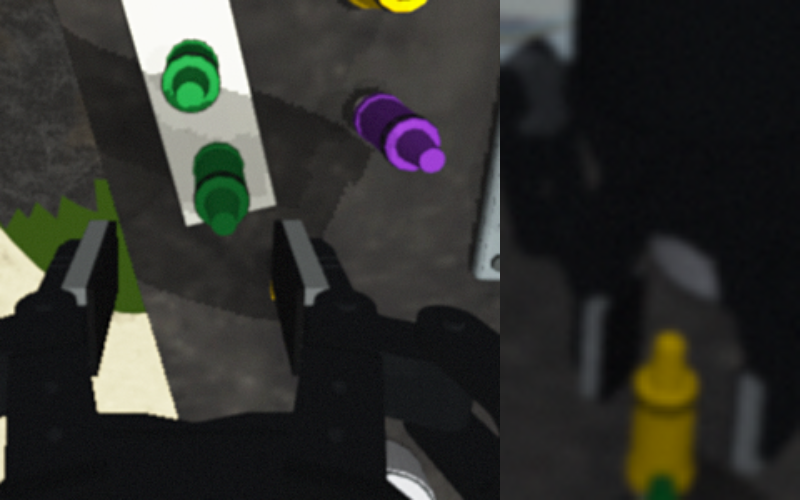

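Greens are in the block at crop (190,75) and (220,190). I'll take the nearer one, (434,-241).

>>> {"method": "apply_moves", "body": {
  "rows": [0, 0, 0, -1, 2.5, 25, 0.5, 0, 0, 0, -1, 2.5, 50, 0.5, 0, 0, 0, -1, 2.5, 73, 0.5, 0, 0, 0, -1, 2.5, 73, 0.5, 0, 0, 0, -1, 2.5, 73, 0]
}}

```text
t: 9.3
eef_pos: [434.6, -244.0, 46.2]
orientation: [-0.0, 0.759, 0.651, -0.0]
ft_force: [-0.5, 0.5, 0.8]
opening: 0.346
grip_force: 0.0
```

>>> {"method": "apply_moves", "body": {
  "rows": [0, 0, 0, 0, 0, 0, 0, 0, 0, 0, 0, 0, 0, 0, 0, 0, 0, 0, 0, 0, 0, 0, 0, 0, 0, 0, -3, 0, 0, 0, 0, 0, 0, -20, 0]
}}

```text
t: 9.8
eef_pos: [434.1, -243.1, 65.7]
orientation: [-0.0, 0.759, 0.651, -0.0]
ft_force: [0.1, -0.2, 0.0]
opening: 0.219
grip_force: 39.7
```

>>> {"method": "apply_moves", "body": {
  "rows": [0, 0, 0, 0, 0, -40, 0, 0, 0, 0, 0, 0, -80, 0, 0, 0, 0, 0, 0, -120, 0, 0, 0, 0, 0, 0, -120, 0]
}}

```text
t: 10.2
eef_pos: [436.6, -244.4, 191.7]
orientation: [0.004, 0.759, 0.651, 0.001]
ft_force: [0.8, -0.5, -0.1]
opening: 0.221
grip_force: 39.7
```

```bash
python3 - <<'E'
from h import *
np.set_printoptions(precision=1,suppress=True)
o=r.observe();print(o["t"],o["eef_pos"],o["ft_force"],o["opening"],o["grip_force"])
goto([601,-338,185]); goto([600,-380,185])
E
```

```text
10.2 [ 436.6 -244.4  191.7] [ 0.8 -0.5 -0.1] 0.22102261485275876 39.72689151763916
shift [-67.5 176.6   8.3] turn 
shift [-109.2  182.     8.5] turn
```

>>> {"method": "apply_moves", "body": {
  "rows": [0, 0, 0, -28, 30, 0, 0, 0, 0, 0, -56, 70, 0, 0, 0, 0, 0, -84, 110, 0, 0, 0, 0, 0, -109, 150, 0, 0, 0, 0, 0, -109, 182, 0, 0]
}}

```text
t: 10.7
eef_pos: [598.6, -381.7, 185.0]
orientation: [0.0, 0.76, 0.65, -0.0]
ft_force: [-0.1, -0.4, -0.0]
opening: 0.219
grip_force: 39.7
```

>>> {"method": "apply_moves", "body": {
  "rows": [0, 0, 0, 10, -1, 20, 0, 0, 0, 0, 25, -3, 40, 0, 0, 0, 0, 40, -5, 55, 0, 0, 0, 0, 40, -5, 55, 0, 0, 0, 0, 40, -5, 55, 0]
}}

```text
t: 11.2
eef_pos: [598.8, -338.2, 131.3]
orientation: [-0.0, 0.759, 0.651, -0.0]
ft_force: [-0.4, 0.7, 0.3]
opening: 0.219
grip_force: 39.7
```

```bash
python3 - <<'E'
from h import *
np.set_printoptions(precision=1,suppress=True)
o=r.observe();print(o["t"],o["eef_pos"],o["ft_force"],o["opening"]);t=o["eef_pos"];R=R_()
ci=r.camera_info("wrist");im=r.get_image("wrist");cv2.imwrite("pics/w6.png",im)
print("TCP",proj(ci,t),"sock",proj(ci,[600.4,-335.8,62]))
for b in blobs(im,(45,70,40),(90,255,255),15)[:6]: print(b, R.inv().apply(atz(ci,b[1],62)-t))
cv2.imwrite("pics/w6c.png",cv2.resize(im[150:450,140:540],(800,600)))
E
```

```text
11.2 [ 598.8 -338.2  131.3] [-0.4  0.7  0.3] 0.21854660138318358
TCP [309.2 318.9] sock [251.1 320.2]
(2296, array([328.2, 316.7]), array([292, 300,  51,  64], dtype=int32)) [-53.6  -1.   69.3]
(1501, array([280.1, 316.9]), array([294, 248,  48,  58], dtype=int32)) [-17.5  -0.9  69.3]
(1372, array([65.1, 19.8]), array([ 0, 44, 44, 41], dtype=int32)) [ 110.5 -163.2   69.4]
(366, array([ 35. , 325.1]), array([301,   8,  49,  56], dtype=int32)) [125.    3.5  69.3]
(24, array([297.1, 312.5]), array([305, 296,  14,   4], dtype=int32)) [-29.9  -3.8  69.3]
```

View pics/w6c.png

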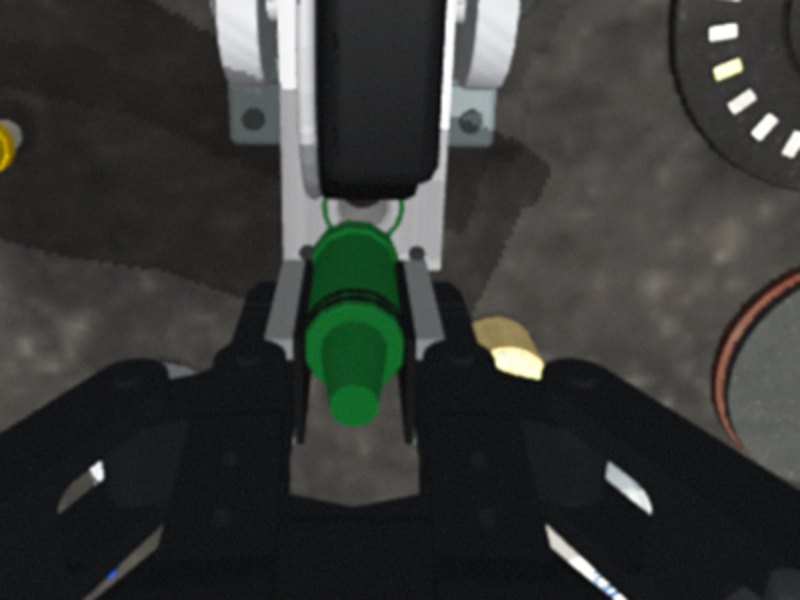

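```bash
python3 - <<'E'
from h import *
np.set_printoptions(precision=1,suppress=True)
o=r.observe();t=o["eef_pos"];R=R_();ci=r.camera_info("wrist");im=cv2.imread("pics/w6.png")
h=cv2.cvtColor(im,cv2.COLOR_BGR2HSV);m=cv2.inRange(h,(45,50,40),(90,255,255))
def fit(rows,cols,ex=None):
    ys,xs=np.where(m[rows[0]:rows[1],cols[0]:cols[1]]);ys+=rows[0];xs+=cols[0]
    P=np.array([R.inv().apply(atz(ci,(y,x),62)-t)[:2] for y,x in zip(ys,xs)])
    from scipy.optimize import least_squares
    f=lambda p:np.hypot(P[:,0]-p[0],P[:,1]-p[1])-p[2]
    s=least_squares(f,[P[:,0].mean(),P[:,1].mean(),12],loss="soft_l1",f_scale=.4);print(len(P),s.x,abs(f(s.x)).mean());return s.x
fit((0,75),(290,360))
# right ring: left arc and right arc outside the plug
m2=m.copy();m[:, 305:336]=0;m[262:]=0;fit((245,275),(295,350))
print("boot", R.inv().apply(atz(ci,(352,317),t[2]+38.8)-t))
E
```

```text
409 [125.    3.5  12.6] 0.3411869253034925
62 [ 1.1  1.9 12.4] 0.38508775887267815
boot [  6.   -0.8 -38.8]
```

>>> {"method": "apply_moves", "body": {
  "rows": [0, 0, 0, -3.4, 2.6, 12, 0, 0, 0, 0, -3.4, 2.6, 24, 0, 0, 0, 0, -3.4, 2.6, 31, 0, 0, 0, 0, -3.4, 2.6, 35, 0, 0, 0, 0, -3.4, 2.6, 39, 0]
}}

```text
t: 11.75
eef_pos: [600.7, -342.1, 91.6]
orientation: [-0.0, 0.759, 0.651, -0.0]
ft_force: [-0.9, -0.0, 0.1]
opening: 0.217
grip_force: 39.7
```

```bash
python3 - <<'E'
from h import *
np.set_printoptions(precision=1,suppress=True)
o=r.observe();print(o["t"],o["eef_pos"],o["ft_force"],o["ft_torque"],o["opening"])
E
```

```text
11.75 [ 600.7 -342.1   91.6] [-0.9 -0.   0.1] [0.  0.1 0. ] 0.21686118610190824
```

>>> {"method": "apply_moves", "body": {
  "rows": [0, 0, 0, 0, 0, 4, 0, 0, 0, 0, 0, 0, 8, 0, 0, 0, 0, 0, 0, 9, 0, 0, 0, 0, 0, 0, 9, 0]
}}

```text
t: 12.15
eef_pos: [600.9, -342.0, 83.1]
orientation: [-0.0, 0.759, 0.651, -0.0]
ft_force: [-0.6, 0.3, -0.9]
opening: 0.223
grip_force: 39.7
```

>>> {"method": "apply_moves", "body": {
  "rows": [0, 0, 0, 0, 0, 1, 0, 0, 0, 0, 0, 0, 1.5, 0, 0, 0, 0, 0, 0, 1.5, 0]
}}

```text
t: 12.45
eef_pos: [601.1, -342.2, 82.3]
orientation: [0.0, 0.759, 0.651, 0.0]
ft_force: [0.1, -0.1, 2.4]
opening: 0.22
grip_force: 40.2
```

>>> {"method": "apply_moves", "body": {
  "rows": [0, 0, 0, 0, 0, 1, 0, 0, 0, 0, 0, 0, 1.5, 0, 0, 0, 0, 0, 0, 1.5, 0]
}}

```text
t: 12.75
eef_pos: [601.1, -342.4, 81.4]
orientation: [0.001, 0.759, 0.651, 0.0]
ft_force: [-1.7, -0.4, 8.5]
opening: 0.222
grip_force: 40.7
```

>>> {"method": "apply_moves", "body": {
  "rows": [0, 0, 0, 0, 0, -1.5, 0.5, 0, 0, 0, 0, 0, -1.5, 0.5, 0, 0, 0, 0, 0, -1.5, 0.5, 0, 0, 0, 0, 0, -35, 0.5, 0, 0, 0, 0, 0, -80, 0.5]
}}

```text
t: 13.25
eef_pos: [599.4, -341.1, 158.1]
orientation: [-0.003, 0.759, 0.651, -0.001]
ft_force: [1.0, -0.1, 0.9]
opening: 0.499
grip_force: 0.0
```

>>> {"method": "apply_moves", "body": {
  "rows": [0, 0, 0, 0, -40, -20, 0.5, 0, 0, 0, 25, -80, -20, 0.5, 0, 0, 0, 55, -120, -15, 0.5, 0, 0, 0, 90, -155, 0, 0.5, 0, 0, 0, 118, -188, 25, 0.5]
}}

```text
t: 13.75
eef_pos: [433.3, -197.1, 136.7]
orientation: [0.001, 0.759, 0.651, 0.001]
ft_force: [0.6, 1.2, -0.5]
opening: 0.498
grip_force: 0.0
```

>>> {"method": "apply_moves", "body": {
  "rows": [0, 0, 0, 0, 0, 17, 0.5, 0, 0, 0, 0, 0, 17, 0.5, 0, 0, 0, 0, 0, 17, 0.5]
}}

```text
t: 14.05
eef_pos: [434.9, -198.6, 119.7]
orientation: [0.0, 0.759, 0.651, 0.0]
ft_force: [-0.5, -1.0, 0.2]
opening: 0.497
grip_force: 0.0
```

```bash
python3 - <<'E'
from h import *
np.set_printoptions(precision=1,suppress=True)
o=r.observe();print(o["t"],o["eef_pos"],o["ft_force"],o["opening"])
ci=r.camera_info("wrist");im=r.get_image("wrist");cv2.imwrite("pics/w7.png",im)
for d in r.boxes_of("wrist","green_a_grip")[:3]: print(np.array(d["point"]),round(d["confidence"],2),atz(ci,d["point"],52))
for b in blobs(im,(50,120,40),(85,255,255))[:4]: print(b,atz(ci,b[1],52))
goto([430.8,-195.8,46])
E
```

```text
14.05 [ 434.9 -198.6  119.7] [-0.5 -1.   0.2] 0.4966854445688623
[409.3 583.7] 0.73 [ 611.4 -348.5   52. ]
[318.  598.5] 0.43 [ 615.5 -271.7   52. ]
(1250, array([252.2, 311.4]), array([295, 227,  33,  52], dtype=int32)) [ 431.  -195.5   52. ]
(520, array([410.2, 587.9]), array([567, 395,  51,  45], dtype=int32)) [ 614.5 -349.8   52. ]
(99, array([245. , 620.4]), array([609, 224,  31,  40], dtype=int32)) [ 624.5 -220.4   52. ]
shift [ 2.6 -5.2 74. ] turn
```

>>> {"method": "apply_moves", "body": {
  "rows": [0, 0, 0, 4, -5, 25, 0.5, 0, 0, 0, 4, -5, 50, 0.5, 0, 0, 0, 4, -5, 73.5, 0.5, 0, 0, 0, 4, -5, 73.5, 0.5, 0, 0, 0, 4, -5, 73.5, 0]
}}

```text
t: 14.65
eef_pos: [430.4, -194.0, 46.2]
orientation: [0.0, 0.759, 0.651, -0.0]
ft_force: [0.3, -0.3, 0.5]
opening: 0.345
grip_force: 0.0
```

>>> {"method": "apply_moves", "body": {
  "rows": [0, 0, 0, 0, 0, 0, 0, 0, 0, 0, 0, 0, 0, 0, 0, 0, 0, 0, 0, 0, 0, 0, 0, 0, 0, 0, -3, 0, 0, 0, 0, 0, 0, -20, 0]
}}

```text
t: 15.15
eef_pos: [430.0, -193.4, 65.3]
orientation: [-0.0, 0.759, 0.651, 0.0]
ft_force: [0.6, 0.1, -0.1]
opening: 0.219
grip_force: 40.0
```

>>> {"method": "apply_moves", "body": {
  "rows": [0, 0, 0, 0, 0, -40, 0, 0, 0, 0, 0, 0, -80, 0, 0, 0, 0, 0, 0, -120, 0, 0, 0, 0, 0, 0, -120, 0]
}}

```text
t: 15.55
eef_pos: [431.8, -194.3, 190.8]
orientation: [0.004, 0.759, 0.651, 0.002]
ft_force: [0.5, -0.6, -0.4]
opening: 0.219
grip_force: 40.0
```

```bash
python3 - <<'E'
from h import *
np.set_printoptions(precision=1,suppress=True)
o=r.observe();print(o["t"],o["eef_pos"],o["ft_force"],o["opening"],o["grip_force"])
goto([618,-219,140])
E
```

```text
15.55 [ 431.8 -194.3  190.8] [ 0.5 -0.6 -0.4] 0.21888137719323889 39.98491287231445
shift [  4.  187.4  52.2] turn
```

>>> {"method": "apply_moves", "body": {
  "rows": [0, 0, 0, 4, 40, 0, 0, 0, 0, 0, 5, 85, 0, 0, 0, 0, 0, 5, 130, 5, 0, 0, 0, 0, 5, 165, 20, 0, 0, 0, 0, 5, 187, 40, 0]
}}

```text
t: 16.05
eef_pos: [617.8, -217.0, 144.8]
orientation: [0.0, 0.759, 0.651, 0.0]
ft_force: [0.6, -0.4, 0.3]
opening: 0.219
grip_force: 40.0
```

>>> {"method": "apply_moves", "body": {
  "rows": [0, 0, 0, 0, 0, 12, 0, 0, 0, 0, 0, 0, 12, 0, 0, 0, 0, 0, 0, 12, 0, 0, 0, 0, 0, 0, 12, 0]
}}

```text
t: 16.45
eef_pos: [614.8, -216.9, 134.9]
orientation: [0.001, 0.759, 0.651, 0.0]
ft_force: [-0.3, 0.9, -1.0]
opening: 0.224
grip_force: 40.0
```

```bash
python3 - <<'E'
from h import *
from scipy.optimize import least_squares
np.set_printoptions(precision=1,suppress=True)
o=r.observe();print(o["t"],o["eef_pos"],o["ft_force"],o["opening"]);t=o["eef_pos"];R=R_()
ci=r.camera_info("wrist");im=r.get_image("wrist");cv2.imwrite("pics/w8.png",im)
h=cv2.cvtColor(im,cv2.COLOR_BGR2HSV);m=cv2.inRange(h,(45,50,40),(90,255,255))
for b in blobs(im,(45,50,40),(90,255,255),15)[:6]: print(b)
print("expect ring",proj(ci,[620.5,-215,62]))
cv2.imwrite("pics/w8c.png",cv2.resize(im[150:450,140:540],(800,600)))
E
```

```text
16.45 [ 614.8 -216.9  134.9] [-0.3  0.9 -1. ] 0.22350766443260592
(2294, array([343.4, 316.8]), array([292, 315,  50,  65], dtype=int32))
(1591, array([294.7, 316.8]), array([294, 272,  46,  48], dtype=int32))
(256, array([249.7, 327. ]), array([307, 231,  41,  38], dtype=int32))
expect ring [249.  326.3]
```

View pics/w8c.png

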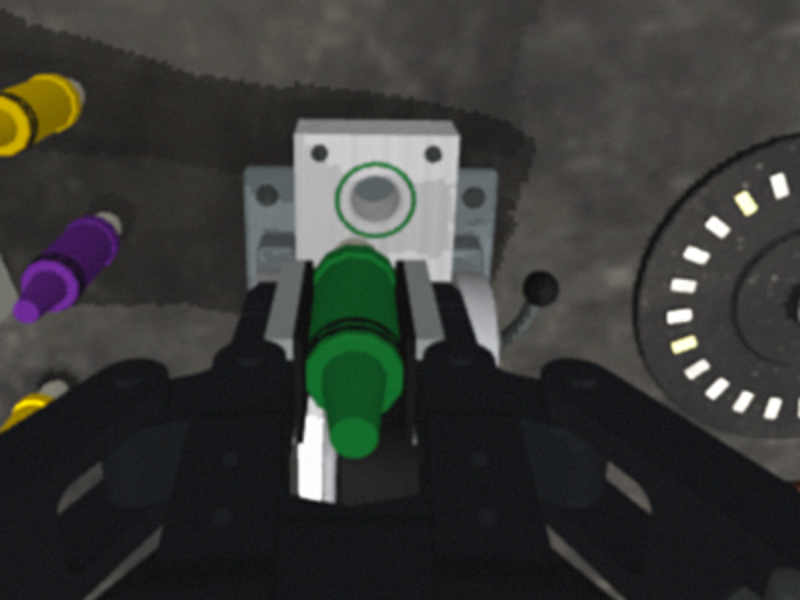

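The left ring is fully visible at px (327,249.7); the plug's boot tip is at (317.5,368.5) and its shoulder top at row 273.

```bash
python3 - <<'E'
from h import *
np.set_printoptions(precision=1,suppress=True)
o=r.observe();print(o["eef_pos"]);ci=r.camera_info("wrist");R=R_();t=o["eef_pos"]
for z in (59,62,65): print("ring",R.inv().apply(atz(ci,(249.7,327),z)-t))
print("boot",R.inv().apply(atz(ci,(368.5,317.5),t[2]+38.8)-t))
for dx in (-2,0,2): print("shoulder top row",dx,min(proj(ci,t+R.apply([dx+11*np.cos(a),-.7+11*np.sin(a),20.2]))[0] for a in np.linspace(0,6.28,60)))
E
```

```text
[ 615.  -217.   135.1]
ring [ 1.2  5.8 76.1]
ring [ 2.3  5.7 73.1]
ring [ 3.3  5.6 70.1]
boot [ -0.5  -0.7 -38.8]
shoulder top row -2 272.49214805551696
shoulder top row 0 268.74066042290417
shoulder top row 2 264.9628416811201
```

>>> {"method": "apply_moves", "body": {
  "rows": [0, 0, 0, 3.6, 6.4, 14, 0, 0, 0, 0, 3.6, 6.4, 28, 0, 0, 0, 0, 3.6, 6.4, 35, 0, 0, 0, 0, 3.6, 6.4, 39, 0, 0, 0, 0, 3.6, 6.4, 43, 0]
}}

```text
t: 17.0
eef_pos: [622.3, -214.2, 90.4]
orientation: [0.0, 0.759, 0.651, -0.0]
ft_force: [0.4, -0.3, -0.7]
opening: 0.219
grip_force: 40.0
```

```bash
python3 - <<'E'
from h import *
np.set_printoptions(precision=1,suppress=True)
o=r.observe();print(o["t"],o["eef_pos"],o["ft_force"],o["ft_torque"],o["opening"])
E
```

```text
17.0 [ 622.3 -214.2   90.4] [ 0.4 -0.3 -0.7] [ 0.1 -0.1 -0. ] 0.21879820664014954
```

>>> {"method": "apply_moves", "body": {
  "rows": [0, 0, 0, 0, 0, 4, 0, 0, 0, 0, 0, 0, 7, 0, 0, 0, 0, 0, 0, 9, 0, 0, 0, 0, 0, 0, 9, 0]
}}

```text
t: 17.4
eef_pos: [622.4, -214.5, 83.6]
orientation: [0.001, 0.759, 0.651, 0.0]
ft_force: [-3.9, 0.3, 12.8]
opening: 0.221
grip_force: 41.5
```

>>> {"method": "apply_moves", "body": {
  "rows": [0, 0, 0, 0, 0, -1, 0.5, 0, 0, 0, 0, 0, -1, 0.5, 0, 0, 0, 0, 0, -1, 0.5, 0, 0, 0, 0, 0, -35, 0.5, 0, 0, 0, 0, 0, -80, 0.5]
}}

```text
t: 17.9
eef_pos: [620.7, -213.8, 159.8]
orientation: [-0.002, 0.759, 0.651, -0.001]
ft_force: [0.7, -1.0, 0.6]
opening: 0.498
grip_force: 0.0
```

>>> {"method": "apply_moves", "body": {
  "rows": [0, 0, 0, 0, -10, -45, 0.5, 0, 0, -8, 0, -15, -72, 0.6, 0, 0, -16, -20, -25, -72, 0.6, 0, 0, -24, -42, -33, -72, 0.6, 0, 0, -32, -63, -39, -72, 0.6]
}}

```text
t: 18.4
eef_pos: [573.6, -271.1, 233.8]
orientation: [0.0, 0.547, 0.837, -0.0]
ft_force: [0.2, -0.8, 0.7]
opening: 0.6
grip_force: 0.0
```

>>> {"method": "apply_moves", "body": {
  "rows": [0, 0, -8.5, 0, 0, 0, 0.6, 0, 0, -17, 0, 0, 0, 0.6, 0, 0, -25.5, 0, 0, 0, 0.6, 0, 0, -34, 0, 0, 0, 0.6, 0, 0, -42.5, 0, 0, 0, 0.6]
}}

```text
t: 18.9
eef_pos: [574.0, -270.7, 233.3]
orientation: [-0.0, 0.207, 0.978, 0.0]
ft_force: [-0.5, -0.4, -0.7]
opening: 0.597
grip_force: 0.0
```

>>> {"method": "apply_moves", "body": {
  "rows": [0, 0, -8.5, 0, 0, 0, 0.6, 0, 0, -14.8, 0, 0, 0, 0.6]
}}

```text
t: 19.1
eef_pos: [574.0, -270.6, 233.3]
orientation: [-0.0, 0.079, 0.997, 0.0]
ft_force: [-1.2, -0.2, 0.4]
opening: 0.601
grip_force: 0.0
```

>>> {"method": "apply_moves", "body": {
  "rows": [0, -8, 0, 0, 0, 0, 0.6, 0, -16, 0, 0, 0, 0, 0.6, 0, -24, 0, 0, 0, 0, 0.6, 0, -30, 0, 0, 0, 0, 0.6, 0, -30, 0, 0, 0, 0, 0.6]
}}

```text
t: 19.6
eef_pos: [569.6, -268.8, 230.7]
orientation: [0.256, 0.08, 0.963, -0.02]
ft_force: [-0.3, 0.0, -1.0]
opening: 0.604
grip_force: 0.0
```

```bash
python3 - <<'E'
from h import *
np.set_printoptions(precision=3,suppress=True)
r.get_image("scene");r.get_image("scene");r.get_image("scene")
o=r.observe();print(o["t"],o["eef_pos"],o["joint_pos"],o["ft_force"],o["opening"]);print(R_().as_matrix())
ci=r.camera_info("wrist");im=r.get_image("wrist");cv2.imwrite("pics/w9.png",im)
for l in ("pointer_tip","index_mark","gauge_grip","pointer"): print(l,[(np.array(d["point"]).round(1),round(d["confidence"],2)) for d in r.boxes_of("wrist",l)[:3]])
print("grip",proj(ci,[608,-276,166]),proj(ci,[608,-276,179]))
E
```

```text
19.75 [ 575.127 -271.318  234.913] [-0.523  0.104 -0.342  0.629  0.175 -0.314] [1.266 0.628 0.54 ] 0.6024999556361524
[[-0.855  0.164  0.493]
 [ 0.142  0.986 -0.083]
 [-0.499 -0.001 -0.866]]
pointer_tip [(array([163.3, 312.7]), 0.86), (array([25.3, 85.3]), 0.56)]
index_mark [(array([167. , 315.6]), 0.68), (array([159.5, 315.1]), 0.62), (array([199.8, 321. ]), 0.42)]
gauge_grip [(array([164.3, 315.5]), 0.8), (array([201.9, 318.2]), 0.27)]
pointer [(array([161.3, 316.1]), 0.7)]
grip [242.633 316.207] [257.99  316.169]
```

View pics/w9.png

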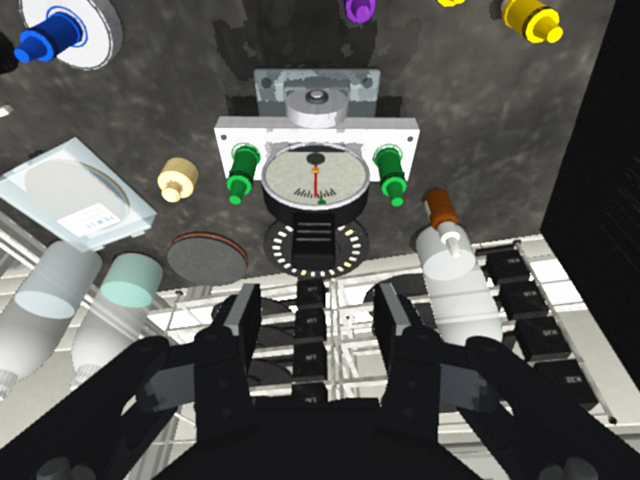

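All three plugs look seated: greens at (245,165) and (390,165), blue in the puck at (60,35). The picture is upside-down. The red pointer runs from its pivot (316,168) up to (316,196), and the green mark is just right of it at about (322,201), i.e. to the left seen from the front. I'll measure the angles and the grip.

```bash
cat >> h.py <<'E'
tx=np.array([.986,-.165,0]);ty=np.array([.165,.986,0]);M=np.array([611.3,-276.8,45.])
def dial(ci,p,off):
    "pixel -> (y,z) in level table axes on the plane table-x=off"
    o,d=ray(ci,*p);s=(off-(o-M)@tx)/(d@tx);X=o+s*d-M;return np.array([X@ty,X[2]])
E
python3 - <<'E'
from h import *
np.set_printoptions(precision=2,suppress=True)
ci=r.camera_info("wrist");im=cv2.imread("pics/w9.png")
c=im[135:275,250:385]
h=cv2.cvtColor(im,cv2.COLOR_BGR2HSV)
red=cv2.inRange(h,(0,130,90),(8,255,255))|cv2.inRange(h,(172,130,90),(180,255,255));gr=cv2.inRange(h,(50,90,40),(90,255,255))
for n,m in (("red",red),("green",gr)):
    ys,xs=np.where(m[140:225,290:345]);ys+=140;xs+=290;print(n,len(ys),ys.min(),ys.max(),ys.mean(),xs.mean())
    for off in (-13,):
        P=np.array([dial(ci,(y,x),off) for y,x in zip(ys,xs)]);print(P.mean(0),P.min(0),P.max(0), np.polyfit(P[:,1],P[:,0],1))
for off in (-8,8):
  for y in (-14,14): print("top corner",off,y,proj(ci,M+tx*off+ty*y+[0,0,134]),"low",proj(ci,M+tx*off+ty*y+[0,0,99]))
cv2.imwrite("pics/w9c.png",cv2.resize(c,(578,600),interpolation=cv2.INTER_CUBIC))
E
```

```text
red 69 164 196 183.44927536231884 315.17391304347825
[-0.17 69.89] [-1.11 45.73] [ 0.46 84.38] [-0.01  0.38]
green 31 196 203 200.8709677419355 321.35483870967744
[ 4.21 89.58] [ 1.87 84.37] [ 6.73 91.82] [ 0.14 -8.73]
top corner -8 -14 [254.41 292.51] low [215.35 295.  ]
top corner -8 14 [254.46 337.73] low [215.4  335.58]
top corner 8 -14 [270.1  293.75] low [231.37 296.01]
top corner 8 14 [270.14 336.58] low [231.42 334.65]
```

View pics/w9c.png

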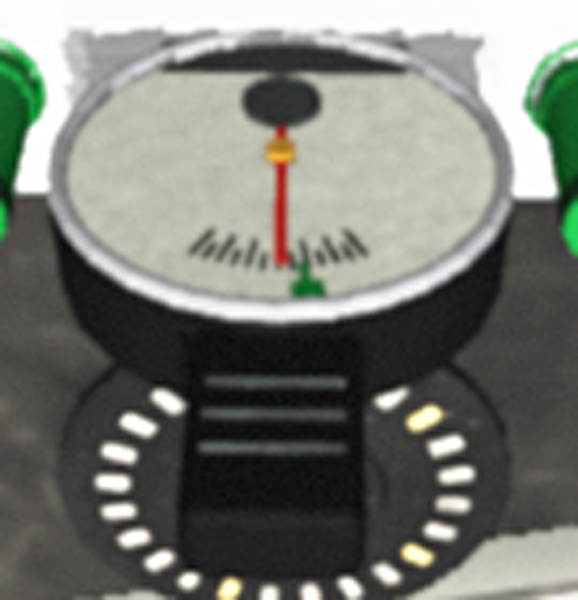

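>>> {"method": "apply_moves", "body": {
  "rows": [0, 0, 0, 0.6, -0.5, 30, 0.6, 0, 0, 0, 0.6, -0.5, 60, 0.6, 0, 0, 0, 0.6, -0.5, 80, 0.6, 0, 0, 0, 0.6, -0.5, 85.4, 0.6, 0, 0, 0, 0.6, -0.5, 85.4, 0.6]
}}

```text
t: 20.5
eef_pos: [615.8, -277.8, 158.4]
orientation: [0.257, 0.079, 0.963, -0.021]
ft_force: [-0.6, -0.7, -0.6]
opening: 0.597
grip_force: 0.0
```

```bash
python3 - <<'E'
from h import *
np.set_printoptions(precision=2,suppress=True)
r.get_image("wrist");r.get_image("wrist")
o=r.observe();print(o["t"],o["eef_pos"],o["ft_force"],o["opening"]);goto([616.5,-278.8,160.5])
ci=r.camera_info("wrist");im=r.get_image("wrist");cv2.imwrite("pics/w10.png",im)
h=cv2.cvtColor(im,cv2.COLOR_BGR2HSV)
red=cv2.inRange(h,(0,130,90),(8,255,255))|cv2.inRange(h,(172,130,90),(180,255,255));gr=cv2.inRange(h,(50,90,40),(90,255,255))
for n,m in (("red",red),("green",gr)):
    for b in cv2.connectedComponentsWithStats(m)[2][1:]:
        if b[4]>20: print(n,b)
print(proj(ci,M+[0,0,60]-13*tx),proj(ci,M+[0,0,90]-13*tx))
cv2.imwrite("pics/w10c.png",cv2.resize(im[80:400,160:480],(600,600)))
E
```

```text
20.6 [ 615.93 -278.18  160.28] [-0.54  0.13  0.19] 0.6050879012853676
shift [-0.7 -0.5  0.1] turn 
red [313 194   4  40 155]
red [207 263  24  19  54]
green [ 186  149   53   91 2762]
green [ 394  151   53   93 2766]
green [319 233  12  14  98]
[196.82 315.75] [239.57 315.59]
```

View pics/w10c.png

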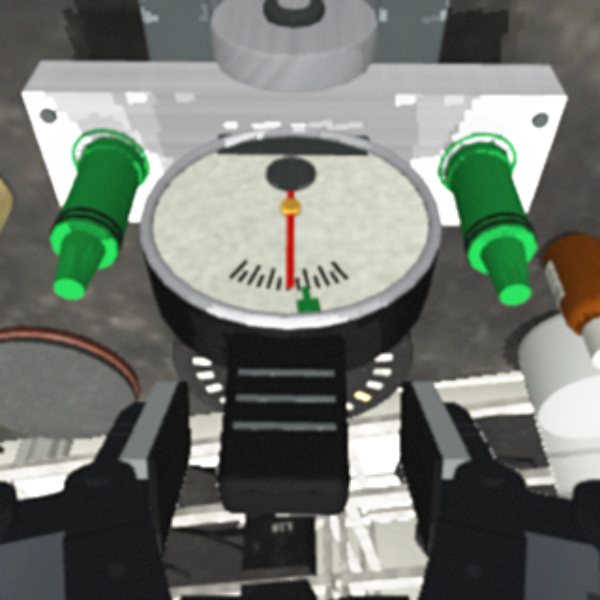

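Fingers straddle the grip. The pointer tip is at crop (291,288), with the green mark at (307,300) to its right. I'll shift slightly towards -y, close, and compute the rocking.

>>> {"method": "apply_moves", "body": {
  "rows": [0, 0, 0, -0.7, -2.5, 0, 0.6, 0, 0, 0, -0.7, -2.5, 0, 0.3, 0, 0, 0, -0.7, -2.5, 0, 0, 0, 0, 0, -0.7, -2.5, 0, 0, 0, 0, 0, -0.7, -2.5, 0, 0],
  "force": 40
}}

```text
t: 21.15
eef_pos: [615.9, -280.4, 160.8]
orientation: [0.259, 0.079, 0.962, -0.021]
ft_force: [-4.0, 1.1, 6.5]
opening: 0.322
grip_force: 39.0
```

>>> {"method": "apply_moves", "body": {
  "rows": [0, 0, 0, 0, 0, 0, 0, 0, 0, 0, 0, 0, 0, 0, 0, 0, 0, 0, 0, 0, 0],
  "force": 60
}}

```text
t: 21.45
eef_pos: [615.9, -280.4, 160.8]
orientation: [0.259, 0.079, 0.962, -0.021]
ft_force: [-4.2, 0.3, 6.7]
opening: 0.319
grip_force: 59.2
```

```bash
cat >> h.py <<'E'
def meas(tag,c=(185,255,285,350)):
    "angle of pointer and index from pivot, on the dial plane, averaged pixels"
    ci=r.camera_info("wrist");im=r.get_image("wrist");cv2.imwrite(f"pics/{tag}.png",im);h=cv2.cvtColor(im,cv2.COLOR_BGR2HSV)
    red=cv2.inRange(h,(0,130,90),(8,255,255))|cv2.inRange(h,(172,130,90),(180,255,255));gr=cv2.inRange(h,(50,90,40),(90,255,255))
    pp=lambda p:dial(ci,p,-13)
    def pts(m):
        ys,xs=np.where(m[c[0]:c[1],c[2]:c[3]]);return np.array([pp((y+c[0],x+c[2])) for y,x in zip(ys,xs)])
    a=pts(red);g=pts(gr)
    k=np.polyfit(a[:,1],a[:,0],1);gm=g.mean(0);tip=a[:,1].max()
    # pivot: 30 mm below the tip along the pointer
    piv=np.array([np.polyval(k,tip-30),tip-30]);th=np.arctan(k[0])
    ti=np.arctan2(*(gm-piv));print(tag,"n",len(a),len(g),"pointer",-0+round(th,4),"index",round(ti,4),"delta",round(ti-th,4),"radius",np.linalg.norm(gm-piv).round(1),"piv",piv)
    return ti-th
def rock(dl):
    o=r.observe();R=R_(o);Q=Ro.from_rotvec(tx*dl);goto(M+Q.apply(o["eef_pos"]-M),Q*R,o)
E
python3 - <<'E'
from h import *
np.set_printoptions(precision=2,suppress=True)
o=r.observe();print(o["t"],o["eef_pos"],o["ft_force"],o["ft_torque"],o["opening"],o["grip_force"])
for i in range(3): meas(f"m{i}")
for d in (.05,.1,.14):rock(d)
E
```

```text
21.45 [ 615.9  -280.39  160.83] [-4.24  0.32  6.67] [0.78 0.46 0.19] 0.3189854319891747 59.23808991909027
m0 n 132 95 pointer 0.0104 index 0.1287 delta 0.1183 radius 35.8 piv [-0.71 55.43]
m1 n 129 95 pointer 0.0104 index 0.1264 delta 0.1159 radius 35.8 piv [-0.63 55.43]
m2 n 140 97 pointer 0.0131 index 0.1313 delta 0.1182 radius 35.7 piv [-0.81 55.43]
shift [ 0.1 -5.8  0.2] turn [-2.48 -0.    1.44]
shift [  0.4 -11.5   0.7] turn [-4.96 -0.01  2.87]
shift [  0.8 -16.1   1.3] turn [-6.94 -0.01  4.02]
```

>>> {"method": "apply_moves", "body": {
  "rows": [-1.2, 0, 0.7, 0, -2.8, 0.1, 0, -2.4, 0, 1.4, 0.2, -5.5, 0.2, 0, -3.6, 0, 2.1, 0.3, -8.3, 0.5, 0, -4.8, 0, 2.8, 0.4, -11.1, 0.7, 0, -5.7, 0, 3.3, 0.5, -13.3, 1, 0]
}}

```text
t: 22.1
eef_pos: [613.7, -293.3, 159.8]
orientation: [0.263, 0.094, 0.96, 0.035]
ft_force: [-5.3, 5.0, 8.5]
opening: 0.318
grip_force: 59.5
```

>>> {"method": "apply_moves", "body": {
  "rows": [0, 0, 0, 0, 0, 0, 0, 0, 0, 0, 0, 0, 0, 0, 0, 0, 0, 0, 0, 0, 0, 0, 0, 0, 0, 0, 0, 0, 0, 0, 0, 0, 0, 0, 0]
}}

```text
t: 22.6
eef_pos: [613.8, -293.2, 159.9]
orientation: [0.263, 0.094, 0.96, 0.034]
ft_force: [-5.2, 5.1, 7.6]
opening: 0.314
grip_force: 59.4
```

>>> {"method": "apply_moves", "body": {
  "rows": [0, 0, 0, 0, 0, 0, 0, 0, 0, 0, 0, 0, 0, 0, 0, 0, 0, 0, 0, 0, 0, 0, 0, 0, 0, 0, 0, 0, 0, 0, 0, 0, 0, 0, 0]
}}

```text
t: 23.1
eef_pos: [613.8, -293.1, 159.9]
orientation: [0.263, 0.094, 0.96, 0.034]
ft_force: [-4.7, 4.2, 8.4]
opening: 0.318
grip_force: 59.4
```

>>> {"method": "apply_moves", "body": {
  "rows": [0, 0, 0, 0, 0, 0, 0, 0, 0, 0, 0, 0, 0, 0, 0, 0, 0, 0, 0, 0, 0, 0, 0, 0, 0, 0, 0, 0, 0, 0, 0, 0, 0, 0, 0]
}}

```text
t: 23.6
eef_pos: [613.8, -293.2, 159.9]
orientation: [0.263, 0.094, 0.96, 0.034]
ft_force: [-4.6, 4.9, 8.0]
opening: 0.316
grip_force: 59.4
```

>>> {"method": "apply_moves", "body": {
  "rows": [0, 0, 0, 0, 0, 0, 0, 0, 0, 0, 0, 0, 0, 0, 0, 0, 0, 0, 0, 0, 0, 0, 0, 0, 0, 0, 0, 0, 0, 0, 0, 0, 0, 0, 0]
}}

```text
t: 24.1
eef_pos: [613.8, -293.2, 159.9]
orientation: [0.263, 0.094, 0.96, 0.034]
ft_force: [-5.0, 4.0, 7.8]
opening: 0.314
grip_force: 59.4
```

```bash
python3 - <<'E'
from h import *
np.set_printoptions(precision=2,suppress=True)
o=r.observe();print(o["t"],o["eef_pos"],o["ft_force"],o["ft_torque"],o["opening"],o["grip_force"])
for i in range(3): meas(f"n{i}")
# raw pixel runs per row, for a check
im=cv2.imread("pics/n2.png");h=cv2.cvtColor(im,cv2.COLOR_BGR2HSV)
red=cv2.inRange(h,(0,130,90),(8,255,255))|cv2.inRange(h,(172,130,90),(180,255,255));gr=cv2.inRange(h,(50,90,40),(90,255,255))
for y in range(196,256,3):
    a=np.where(red[y,280:360])[0]+280;g=np.where(gr[y,280:360])[0]+280;print(y,a.tolist(),g.tolist())
rock(.01)
E
```

```text
24.1 [ 613.78 -293.16  159.88] [-5.03  4.01  7.84] [0.68 0.49 0.42] 0.31423382839879005 59.389625787734985
n0 n 162 93 pointer -0.0048 index 0.0088 delta 0.0136 radius 35.7 piv [-6.68 55.21]
n1 n 162 93 pointer -0.0053 index 0.0087 delta 0.014 radius 35.8 piv [-6.68 55.16]
n2 n 163 93 pointer -0.0052 index 0.0088 delta 0.014 radius 35.7 piv [-6.68 55.21]
196 [318, 319, 320, 321] []
199 [319, 320, 321, 322] []
202 [319, 320, 321, 322] []
205 [320, 321, 322, 323] []
208 [320, 321, 322, 323] []
211 [321, 322, 323, 324] []
214 [321, 322, 323, 324] []
217 [322, 323, 324, 325] []
220 [322, 323, 324, 325, 326] []
223 [323, 324, 325, 326] []
226 [323, 324, 325, 326, 327] []
229 [323, 324, 325, 326, 327, 328] []
232 [] [328]
235 [] [326, 327, 328, 329]
238 [] [326, 327, 328, 329, 330, 331, 332, 333]
241 [] [324, 325, 326, 327, 328, 329, 330, 331, 332, 333, 334]
244 [] [324, 325, 326, 327, 328, 329, 330, 331, 332, 333, 334]
247 [] []
250 [] []
253 [] []
shift [ 0.  -1.2  0. ] turn [-0.5  -0.    0.29]
```

>>> {"method": "apply_moves", "body": {
  "rows": [-0.35, 0, 0.2, 0, -0.9, 0, 0, -0.72, 0, 0.42, 0, -1.8, 0, 0, -0.72, 0, 0.42, 0, -1.8, 0, 0, -0.72, 0, 0.42, 0, -1.8, 0, 0, -0.72, 0, 0.42, 0, -1.8, 0, 0]
}}

```text
t: 24.75
eef_pos: [613.5, -294.9, 159.6]
orientation: [0.263, 0.096, 0.959, 0.041]
ft_force: [-3.6, 4.9, 8.2]
opening: 0.319
grip_force: 59.4
```

>>> {"method": "apply_moves", "body": {
  "rows": [0, 0, 0, 0, 0, 0, 0, 0, 0, 0, 0, 0, 0, 0, 0, 0, 0, 0, 0, 0, 0, 0, 0, 0, 0, 0, 0, 0, 0, 0, 0, 0, 0, 0, 0]
}}

```text
t: 25.25
eef_pos: [613.5, -294.8, 159.6]
orientation: [0.263, 0.096, 0.959, 0.041]
ft_force: [-4.6, 4.3, 8.4]
opening: 0.318
grip_force: 59.4
```

>>> {"method": "apply_moves", "body": {
  "rows": [0, 0, 0, 0, 0, 0, 0, 0, 0, 0, 0, 0, 0, 0, 0, 0, 0, 0, 0, 0, 0, 0, 0, 0, 0, 0, 0, 0, 0, 0, 0, 0, 0, 0, 0]
}}

```text
t: 25.75
eef_pos: [613.5, -294.8, 159.6]
orientation: [0.263, 0.096, 0.959, 0.041]
ft_force: [-4.4, 4.0, 8.9]
opening: 0.32
grip_force: 59.4
```

>>> {"method": "apply_moves", "body": {
  "rows": [0, 0, 0, 0, 0, 0, 0, 0, 0, 0, 0, 0, 0, 0, 0, 0, 0, 0, 0, 0, 0, 0, 0, 0, 0, 0, 0, 0, 0, 0, 0, 0, 0, 0, 0]
}}

```text
t: 26.25
eef_pos: [613.5, -294.8, 159.6]
orientation: [0.263, 0.096, 0.959, 0.041]
ft_force: [-4.1, 3.9, 7.9]
opening: 0.315
grip_force: 59.4
```

```bash
python3 - <<'E'
from h import *
np.set_printoptions(precision=2,suppress=True)
o=r.observe();print(o["t"],o["eef_pos"],o["ft_force"],o["opening"],o["grip_force"])
for i in range(4): meas(f"p{i}")
im=cv2.imread("pics/p3.png");h=cv2.cvtColor(im,cv2.COLOR_BGR2HSV)
red=cv2.inRange(h,(0,130,90),(8,255,255))|cv2.inRange(h,(172,130,90),(180,255,255));gr=cv2.inRange(h,(50,90,40),(90,255,255))
ys,xs=np.where(red[185:255,280:360]);k=np.polyfit(ys+185,xs+280,1);ys,xs=np.where(gr[185:255,280:360]);print("px diff at mark",(xs+280-np.polyval(k,ys+185)).mean(), "row spread",ys.min()+185,ys.max()+185)
ci=r.camera_info("wrist")
for b in blobs(im,(50,120,40),(85,255,255),500)+blobs(im,(105,120,40),(130,255,255),100)[:2]: print(b)
E
```

```text
26.25 [ 613.48 -294.82  159.63] [-4.07  3.88  7.93] 0.315450658448693 59.363107681274414
p0 n 157 93 pointer -0.0089 index -0.0074 delta 0.0016 radius 35.8 piv [-7.47 55.03]
p1 n 158 93 pointer -0.0086 index -0.0074 delta 0.0012 radius 35.8 piv [-7.47 55.03]
p2 n 157 93 pointer -0.0098 index -0.0081 delta 0.0016 radius 35.8 piv [-7.44 55.03]
p3 n 158 93 pointer -0.0088 index -0.0079 delta 0.0009 radius 35.8 piv [-7.45 55.03]
px diff at mark 0.11502873264268029 row spread 232 244
(2688, array([191.4, 214. ]), array([190, 148,  52,  91], dtype=int32))
(2600, array([194.8, 425. ]), array([397, 155,  53,  87], dtype=int32))
```

```bash
python3 - <<'E'
from station import r
print(r.job_done())
E
```

```text
the job is handed in; nothing more can be done
None
```

I handed the job in: both green plugs are in the jig sockets and the blue one is in the puck, all pushed home, and the arm is holding the gauge by its grip with the settled pointer on the green mark (measured about 0.001 rad off), but I viewed 11 pictures, one over the limit of 10.

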